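# Unlock the laundry lock box and hold the bolt back

## Robot

A 6-joint arm with a two-finger parallel gripper is mounted at the origin on a cart in front of the work surface, level with it; the furniture and walls round the work are solid. World frame = base frame: x ahead of the robot, y to its left, z up, the work surface at z = 0. Lengths are in m, angles in degrees, forces in N, time in s.
With the tool pointing down it reaches from about 0.35 to 0.875 m from the base axis. Payload 4.2 kg.
Tool frame: the origin (TCP) lies midway between the tips of the shut fingers; the grasp point (between the pads) lies 19 mm behind it; z points along the fingers, y is the line along which they close (so a half turn about z gives the same grasp; the last joint's range is limited). The gripper opens to 87 mm and grips with 3 to 60 N. Pads are 19 mm wide; open, the fingers measure 117 mm over their backs; the gripper's body (75 mm by 190 mm) begins 51 mm behind the grasp point.
Start: joints at [-29.301, 22.042, 0.453, 0, -68.411, -14.817], TCP at [0.449, -0.435, 0.223] pointing down, gripper open.
Joint ranges: [-179.83, 179.83], [-69.29, 118.12], [-61.27, 80.66], [-181.25, 117.63], [-171.15, -9.14], [-177.46, 177.46]. Speed limits (degrees/s): [159.86, 159.86, 180, 180, 180, 180].

## Interface

Orientations are given as a 3x3 rotation matrix whose columns are the frame's x, y, z axes.
In Python, from station import sense, capture, camera_params, finish_job gives the robot as it stands.
- The arm moves only by the tool drive_tool, never from a script. Its argument "rows" is a list of rows, each an object of numbers: "tx", "ty", "tz": the shift along the tool's x, y, z in cm; "ax", "ay", "az": the turn, a rotation vector about the tool's x, y, z in rad; "claw": the finger opening in cm, from 0 to 8.7. In form: [{"tx": .., "ty": .., "tz": .., "ax": .., "ay": .., "az": .., "claw": ..}, ...]. A call has 1 to 10 rows; each row shifts and turns the commanded pose from where the row before left it, along the tool's axes as they then stand; what a row does not reach is not made up. A row lasts 1/12 s, in which the tool goes at most 41.7 mm and 7.16 degrees, less where a joint would pass 70% of its speed; a pose out of reach is approached as far as the arm can. A call with a gripper value outside its range is refused whole. The fingers move at their own pace and stop on an object; the grip force is fixed at half the most. Time passes only in rows, so rows that do not move let the fingers close. It gives the time, the measured TCP pose, the force, the opening and the grip force at its end, in the units of the state.
- sense(): the state, without advancing time (a new reading comes with each control period).
- capture(name): name is "scene" or "top" or "wrist"; returns (picture, depth): 400x640x3 uint8, red, green, blue; 400x640 float32, m along the optical axis (not along the pixel's ray), 0 where there is no reading.
- camera_params(name): a dict with "intrinsics" (3x3 intrinsics, pixels), "R" (3x3) and "t" (3): a world point X has camera coordinates R X + t; the wrist camera has in their place "tool_from_camera" (4x4, takes a point from camera to tool coordinates, whose origin is the TCP and whose axes are the flange's). Camera axes: x right, y down, z forward; pixel columns grow to the right and rows downward; lengths in m; the calibration is good to about 2 mm. A picture is of the moment at which its call begins: read the wrist's pose just before it. camera_params takes no time and is no camera call.
- finish_job(): hands the job in; it is judged then, once.
The state is a dict: "time_s": time; "joints": joint angles; "joint_velocities": joint speeds; "effort": joint torques, N m; "tcp_pos": TCP position; "ee_rot": TCP orientation; "wrist_force": force on the tool from outside, world axes, zero at the start; "moment": the same for the moment, N m; "gripper_width": opening from 0.0 (shut) to 1.0 (fully open); "gripper_force": force on a finger pad.
Only numpy, scipy, OpenCV 4.12 (cv2) and the standard library are available. Lean on these libraries where they do the work, as an engineer would, in place of code of your own. Each camera call takes 0.05 s, during which the arm holds its last target. There are 200 camera calls.

## Task

Take the red key out of its wooden dock, push it fully home into the keyhole in the lid of the blue-lidded lock box - some sticky pins have to be eased past, so do not force it - and turn it a quarter turn clockwise to its stop. The lock springs back, so finish while still gripping the key and holding it turned, so that I can lift the lid. Leave the other things on the worktop where they are.

Things in the scene. Friction and masses are not known exactly. Their poses are not given: they have to be found in the camera images.
- key: Loose 50 g key, 74 mm long, upright in the dock, bow up; the same after a half turn about z. Origin at the blade's tip, z up to the bow. Blade 5.5 mm thick (x) by 14.5 mm wide (y), z 0 (wedge-shaped tip) to 18 mm; round neck, 5.3 mm diameter, z 18 to 27.5; steel collar, 18 mm diameter, z 27.5 to 32.5; red bow above.
- key_bow (a point): Centre of the key's red plastic bow, 53 mm above the blade's tip: a flat slab 12 mm thick along the key's x, 32 mm wide along y, 42 mm high. Grip it across its 12 mm.
- key_collar (a point): Centre of the underside of the key's collar, 27.5 mm above the blade tip; it comes to lie on the keyhole plate when the key is fully home.
- key_dock: Fixed light wooden block, 46 x 56 mm, 36 mm high, on a rubber foot 52 x 62 mm. Origin at the centre of its underside. The key stands in a slot in the middle of its top, the blade's width along the dock's y, the tip 8.7 mm above the worktop; it is drawn straight up, by at least 30 mm.
- lock_box: Fixed grey steel box with a blue lid, 130 mm (x) by 170 mm (y), lid surface 60 mm above the worktop; origin at the centre of its underside. Its front (-x) bears the bolt's keeper (72.5 mm high); a low wire handle (73 mm high) lies across the back of the lid. Over 80 N between key and box, all contacts summed, is forcing the key: a push of some 25 N.
- keyhole (a point): Centre of the keyhole's mouth, on the 6 mm thick steel plate (32 x 44 mm) on the lid, 22 mm in front of (-x of) the box's centre, 66 mm above the worktop; axes as the box's. Slot 8 mm (x) by 17 mm (y), mouth chamfered 2.5 mm: the blade enters straight down, thickness along x. Fully home is 27.5 mm deep. Sticky spring pins grip the blade at about 15 and again at 21 mm depth, some 6 to 10 N each.
- lock_cylinder (a joint): Angle of the lock cylinder, rad: 0 at rest (slot along the box's y), growing clockwise seen from above, stop at 1.65. Sprung back with 0.02 N m at rest, 0.09 N m at the stop. It turns only with the key less than 3 mm from fully home. The key has up to 0.15 rad of play, so the key turns somewhat further than the cylinder: turn on until the stop.
- bolt (a joint): Brass bolt (26 x 14 x 5 mm) on the lid between keyhole plate and keeper, driven by the cylinder; m drawn back from the keeper: 0 locked, 0.0119 at the stop.
- dosing_ball: Bystander: loose pale dosing cup, 66 mm wide, 50 mm high. Origin at the centre of its underside. To be left alone.
- tape_1: Bystander: loose roll of black tape, 58 mm wide, 19 mm high. Origin at the centre of its underside. To be left alone.
- peg_a: Bystander: loose green clothes peg, 72 x 15 x 12 mm, lying. To be left alone.
- pen: Bystander: loose blue pen, 145 mm long, lying. To be left alone.

How it is judged (in metres and radians):
On the way, in this order (a step that is already met when the one before it is completed fails the run):
1. the key is drawn out of the dock, its tip clear above it (z of key in the frame of key_dock above 0.04 m), for 0.1 s.
2. the key is fully home in the keyhole (z of key_collar in the frame of keyhole below 0.003 m and horizontal distance between key_collar and keyhole below 0.004 m and angle between key's own z axis and vertical below 0.15 rad), for 0.1 s.
At the end, for the whole second after the job is handed in: The program finishes holding: the key is gripped (fingers press on it with over 2 N) and still, upright, within 3.5 mm of fully home in the keyhole, and the cylinder is held at more than 1.30 rad (about 75 degrees or more of the quarter turn), the bolt drawn back more than 8 mm (value of joint lock_cylinder above 1.3 rad and value of joint bolt above 0.008 m and z of key_collar in the frame of keyhole below 0.0035 m and horizontal distance between key_collar and keyhole below 0.004 m and angle between key's own z axis and vertical below 0.15 rad and contact force between the fingers and key above 2 N and linear speed of key below 0.02 m/s); the arm keeps its last pose, push and grip.
It fails at once if the key is forced: more than 80 N between key and lock box (contact force between key and lock_box above 80 N).
It fails at once if a bystander is moved by more than 30 mm (distance of any of dosing_ball, tape_1, peg_a, pen from where it was at the start of the episode above 0.03 m).
It also fails if it takes over 48 s, if anything falls off the work surface, if the arm or the gripper's body presses on something with over 40 N, if the wrist force passes 120 N, or if a joint passes its speed limit or range.

## Working session

There is one attempt and no reset: what is moved stays moved. The work goes in short steps, Python scripts to look and compute and a tool call to move; the robot and the scene stay as the last step left them, time stands still between calls to the robot, and variables do not carry over. Pictures are saved under pics/ and viewed, at most 10 in all, crops included, and the job is handed in when it is done.

Besides the shell and the picture viewer there is one more tool, called after "Request:" as name(argument=value, ...) on one line, values as JSON. drive_tool: Moves the arm, as the interface text tells. Its arguments: {"type":"object","properties":{"rows":{"type":"array"}},"required":["rows"]}

```bash
mkdir -p pics; cat > h.py <<'E'
import numpy as np, cv2
from station import sense, capture, camera_params, finish_job
def save(n,name):
    s=sense(); p,d=capture(n); cv2.imwrite(f'pics/{name}.png',p[:,:,::-1]); np.savez(f'pics/{name}.npz',p=p,d=d,tp=s['tcp_pos'],R=s['ee_rot']); return p,d,s
def world(n,f,uv,z=None):
    c=camera_params(n); K=np.array(c['intrinsics']); q=np.load(f'pics/{f}.npz')
    if n=='wrist':
        T=np.array(c['tool_from_camera']); Rw=q['R']@T[:3,:3]; o=q['R']@T[:3,3]+q['tp']
    else:
        R=np.array(c['R']);Rw=R.T;o=-R.T@np.array(c['t'])
    out=[]
    for u,v in uv:
        r=Rw@np.linalg.inv(K)@[u,v,1]
        k=(z-o[2])/r[2] if z is not None else q['d'][int(v),int(u)]
        out.append(o+k*r)
    return np.array(out)
E
python3 - <<'E'
from h import *
save('top','top0');save('scene','sc0')
s=sense();print(s)
a=cv2.imread('pics/top0.png');cv2.imwrite('pics/top0b.png',cv2.resize(a,(800,500)))
E
```

```text
{'time_s': 0.1, 'joints': array([-2.93006756e+01,  2.20870739e+01,  3.89027149e-01, -2.48032403e-02,
       -6.84108127e+01, -1.48183334e+01]), 'joint_velocities': array([-0.04664546,  0.02557303,  0.12949678,  0.13040679,  0.00669224,
       -0.07219504]), 'effort': array([-1.21581184e-04, -3.91690135e+01,  1.87935144e+01,  4.23186868e+00,
        1.34796038e-02, -6.85390978e-05]), 'tcp_pos': array([ 0.44833464, -0.43470268,  0.22157244]), 'ee_rot': array([[-6.96265555e-01, -7.17782799e-01, -1.45985811e-03],
       [-7.17784277e-01,  6.96264384e-01,  1.28083858e-03],
       [ 9.70833028e-05,  1.93966698e-03, -9.99998114e-01]]), 'wrist_force': array([-0.76033088,  0.2062482 , -0.17737602]), 'moment': array([ 0.03236978, -0.01897401, -0.05649937]), 'gripper_force': 0.0, 'gripper_width': 0.9988561433351316}
```

View pics/top0.png

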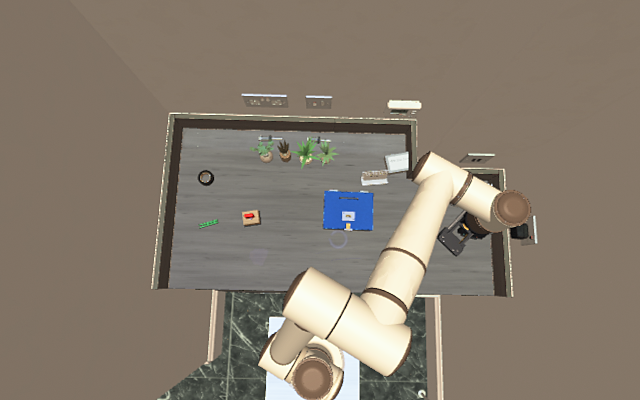

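View pics/sc0.png

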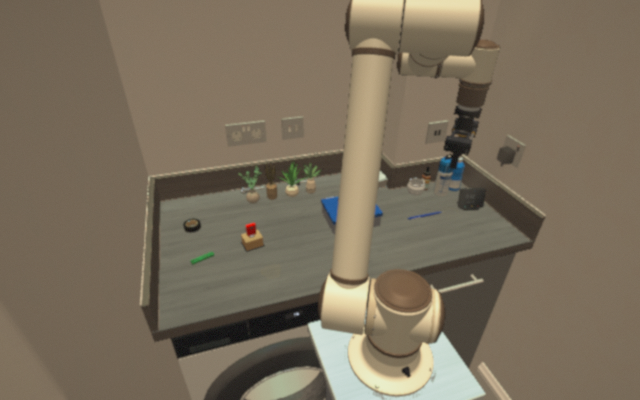

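The top view shows the key and dock at about (251,217), the box centred at (348,211) with its plate at (348,216), the pale cup just in front of the box at (338,240), the peg at (208,223) and the tape at (206,177).

```bash
python3 - <<'E'
from h import *
print(world('top','top0',[(250,215.5)],0.09),world('top','top0',[(251,218)],0.036))
print(world('top','top0',[(324,191),(373,192),(372,230),(324,230)],0.06).round(3))
print(world('top','top0',[(348,216)],0.066),world('top','top0',[(338,240)],0.03))
a=cv2.imread('pics/top0.png')
c=np.hstack([cv2.resize(a[200:235,230:275],None,fx=8,fy=8,interpolation=2),cv2.resize(a[200:235,325:370],None,fx=8,fy=8,interpolation=2)])
cv2.imwrite('pics/c.png',c)
E
```

```text
[[0.49246769 0.22762768 0.09      ]] [[0.49201505 0.23285858 0.036     ]]
[[ 0.592 -0.027  0.06 ]
 [ 0.593 -0.203  0.06 ]
 [ 0.456 -0.199  0.06 ]
 [ 0.452 -0.03   0.06 ]]
[[ 0.50262223 -0.1131061   0.066     ]] [[ 0.42064183 -0.08092951  0.03      ]]
```

View pics/c.png

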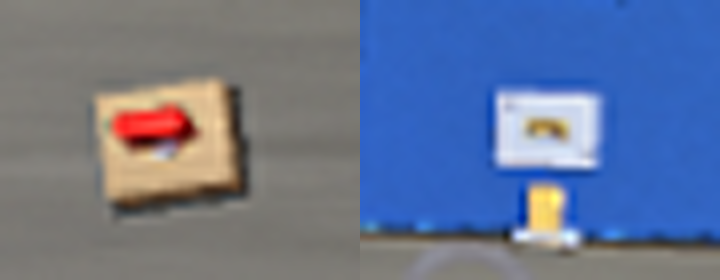

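Request:
drive_tool(rows=[{"tx": -2.5, "ty": 2.4}, {"tx": -2.5, "ty": 2.4}, {"tx": -2.5, "ty": 2.4}, {"az": -0.11}, {"az": -0.11}, {"az": -0.11}, {"az": -0.11}, {"az": -0.11}, {"az": -0.11}, {"az": -0.11}])

```text
invalid input at $.rows[0]: expected keys tx, ty, tz, ax, ay, az, claw
```

```bash
python3 -c "
from h import *
print(camera_params('wrist'));s=sense();print(s['tcp_pos'],s['ee_rot'],s['joints'])"
```

```text
{'intrinsics': array([[279.11084596,   0.        , 320.50841897],
       [  0.        , 279.11084596, 201.75852522],
       [  0.        ,   0.        ,   1.        ]]), 'tool_from_camera': array([[ 3.14799000e-04, -9.61044670e-01, -2.76392914e-01,
         7.59126780e-02],
       [ 9.99999858e-01,  1.83544562e-04,  5.00752461e-04,
        -1.93139759e-04],
       [-4.30515067e-04, -2.76393032e-01,  9.61044591e-01,
        -1.62883609e-01],
       [ 0.00000000e+00,  0.00000000e+00,  0.00000000e+00,
         1.00000000e+00]])}
[ 0.44833464 -0.43470268  0.22157244] [[-6.96265555e-01 -7.17782799e-01 -1.45985811e-03]
 [-7.17784277e-01  6.96264384e-01  1.28083858e-03]
 [ 9.70833028e-05  1.93966698e-03 -9.99998114e-01]] [-2.93006756e+01  2.20870739e+01  3.89027149e-01 -2.48032403e-02
 -6.84108127e+01 -1.48183334e+01]
```

Request:
drive_tool(rows=[{"tx": -2.5, "ty": 2.4, "tz": 0, "ax": 0, "ay": 0, "az": 0, "claw": 8.7}, {"tx": -2.5, "ty": 2.4, "tz": 0, "ax": 0, "ay": 0, "az": 0, "claw": 8.7}, {"tx": -2.5, "ty": 2.4, "tz": 0, "ax": 0, "ay": 0, "az": 0, "claw": 8.7}, {"tx": 0, "ty": 0, "tz": 0, "ax": 0, "ay": 0, "az": -0.11, "claw": 8.7}, {"tx": 0, "ty": 0, "tz": 0, "ax": 0, "ay": 0, "az": -0.11, "claw": 8.7}, {"tx": 0, "ty": 0, "tz": 0, "ax": 0, "ay": 0, "az": -0.11, "claw": 8.7}, {"tx": 0, "ty": 0, "tz": 0, "ax": 0, "ay": 0, "az": -0.11, "claw": 8.7}, {"tx": 0, "ty": 0, "tz": 0, "ax": 0, "ay": 0, "az": -0.11, "claw": 8.7}, {"tx": 0, "ty": 0, "tz": 0, "ax": 0, "ay": 0, "az": -0.11, "claw": 8.7}, {"tx": 0, "ty": 0, "tz": 0, "ax": 0, "ay": 0, "az": -0.11, "claw": 8.7}])

```text
time_s: 0.93
tcp_pos: [0.4489, -0.3308, 0.222]
ee_rot: [[0.005, -1.0, -0.001], [-1.0, -0.005, 0.001], [-0.001, 0.001, -1.0]]
wrist_force: [-0.7, -0.5, -0.4]
gripper_width: 1.002
gripper_force: 0.0
```

Request:
drive_tool(rows=[{"tx": -3.1, "ty": -0.75, "tz": 0, "ax": 0, "ay": 0, "az": 0, "claw": 8.7}, {"tx": -3.1, "ty": -0.75, "tz": 0, "ax": 0, "ay": 0, "az": 0, "claw": 8.7}, {"tx": -3.1, "ty": -0.75, "tz": 0, "ax": 0, "ay": 0, "az": 0, "claw": 8.7}, {"tx": -3.1, "ty": -0.75, "tz": 0, "ax": 0, "ay": 0, "az": 0, "claw": 8.7}, {"tx": -3.1, "ty": -0.75, "tz": 0, "ax": 0, "ay": 0, "az": 0, "claw": 8.7}, {"tx": -3.1, "ty": -0.75, "tz": 0.5, "ax": 0, "ay": 0, "az": 0, "claw": 8.7}, {"tx": -3.1, "ty": -0.75, "tz": 0.5, "ax": 0, "ay": 0, "az": 0, "claw": 8.7}, {"tx": 0, "ty": 0, "tz": 0, "ax": 0, "ay": 0, "az": 0, "claw": 8.7}, {"tx": 0, "ty": 0, "tz": 0, "ax": 0, "ay": 0, "az": 0, "claw": 8.7}, {"tx": 0, "ty": 0, "tz": 0, "ax": 0, "ay": 0, "az": 0, "claw": 8.7}])

```text
time_s: 1.77
tcp_pos: [0.5015, -0.1141, 0.2123]
ee_rot: [[0.0, -1.0, -0.001], [-1.0, -0.0, -0.0], [0.0, 0.001, -1.0]]
wrist_force: [0.2, 0.5, 0.2]
gripper_width: 1.002
gripper_force: 0.0
```

```bash
python3 -c "
from h import *
p,d,s=save('wrist','w1');print(s['tcp_pos'],s['ee_rot'],s['joints']);save('top','top1')
cv2.imwrite('pics/w1b.png',cv2.resize(p[:,:,::-1],None,fx=1.25,fy=1.25))"
```

```text
[ 0.50148739 -0.1141267   0.2123244 ] [[ 4.26082730e-04 -9.99999589e-01 -8.00783002e-04]
 [-9.99999898e-01 -4.25964044e-04 -1.48376715e-04]
 [ 1.48035549e-04  8.00846141e-04 -9.99999668e-01]] [ 5.28373357e+00  1.17476399e+01 -1.57718849e+01  4.77905045e-03
 -6.25269446e+01 -5.26153066e+00]
```

View pics/w1b.png

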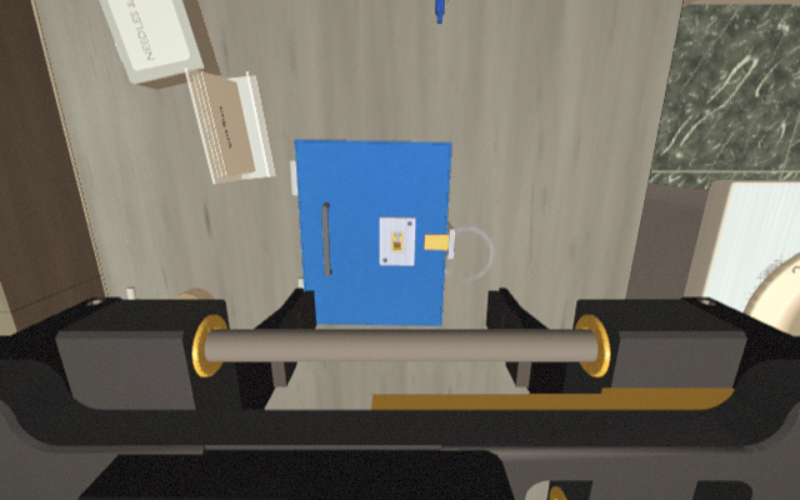

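The wrist view shows the plate at (380–415, 218–265) in the enlarged picture and the keyhole at about (397,241). The cup is right in front of the keeper.

```bash
python3 -c "
from h import *
a=cv2.imread('pics/w1.png')
cv2.imwrite('pics/w1c.png',cv2.resize(a[165:220,290:370],None,fx=10,fy=10,interpolation=2))
m=((a.min(2)>150).astype(np.uint8)); m[:165]=0;m[220:]=0;m[:,:298]=0;m[:,336:]=0
c=max(cv2.findContours(m,0,2)[0],key=cv2.contourArea);r=cv2.minAreaRect(c);b=cv2.boxPoints(r);print(r)
W=world('wrist','w1',b,.066);print(W.round(4),W.mean(0))
for i in range(4):print(np.linalg.norm(W[i]-W[i-1]),np.degrees(np.arctan2(*(W[i]-W[i-1])[[1,0]])))
bl=((a[:,:,0]>120)&(a[:,:,2]<80)).astype(np.uint8);bl[:100]=0
c=max(cv2.findContours(bl,0,2)[0],key=cv2.contourArea);r=cv2.minAreaRect(c);b=cv2.boxPoints(r);print(r)
W=world('wrist','w1',b,.06);print(W.round(4),W.mean(0))
print(world('wrist','w1',[(318,193)],None))
"
```

```text
((317.5, 193.0), (38.0, 27.0), 90.0)
[[ 0.5198 -0.1335  0.066 ]
 [ 0.4895 -0.1335  0.066 ]
 [ 0.489  -0.0887  0.066 ]
 [ 0.5205 -0.0887  0.066 ]] [ 0.50471492 -0.11109739  0.066     ]
0.044795747318373595 -90.89511321725254
0.030260467198312595 -179.97433609998942
0.04479984071107631 90.63853197502944
0.03145952656265782 0.012341547740128096
((296.7428894042969, 185.87005615234375), (124.30393981933594, 146.4152374267578), 1.1017061471939087)
[[ 0.6101 -0.0266  0.06  ]
 [ 0.5921 -0.2003  0.06  ]
 [ 0.4585 -0.198   0.06  ]
 [ 0.455  -0.0232  0.06  ]] [ 0.52890395 -0.11202605  0.06      ]
[[ 0.50458999 -0.09635643  0.00632186]]
```

View pics/w1c.png

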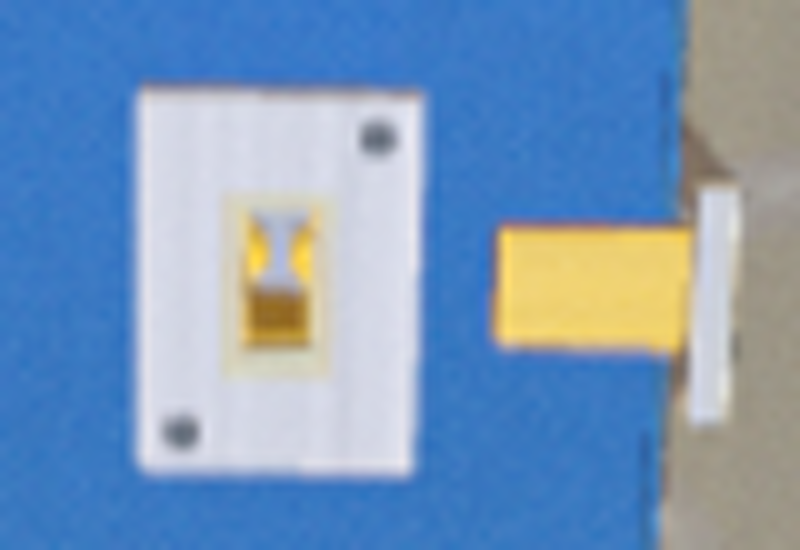

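```bash
python3 -c "
from h import *
for nm,P in [('plate',[(137,88),(426,93),(414,474),(136,472)]),('slot',[(225,193),(338,194),(328,376),(223,376)]),('bolt',[(498,226),(690,228),(685,351),(496,347)])]:
  P=np.array(P)/10-.45+[290,165]
  W=world('wrist','w1',P,.066);print(nm,W.mean(0).round(4))
  for i in range(4):print((np.linalg.norm(W[i]-W[i-1])*1000).round(1),np.degrees(np.arctan2(*(W[i]-W[i-1])[[1,0]])).round(2))
"
```

```text
plate [ 0.5049 -0.1114  0.066 ]
45.2 -91.09
32.4 179.02
44.9 88.92
32.4 -0.42
slot [ 0.5048 -0.1114  0.066 ]
21.6 -91.05
12.8 179.5
21.5 87.13
12.1 0.02
bolt [ 0.469  -0.1111  0.066 ]
14.3 -89.81
21.8 179.41
14.5 89.93
21.8 -1.24
```

Request:
drive_tool(rows=[{"tx": -3.8, "ty": 0.12, "tz": 0, "ax": 0, "ay": 0, "az": 0, "claw": 8.7}, {"tx": -3.8, "ty": 0.12, "tz": 0, "ax": 0, "ay": 0, "az": 0, "claw": 8.7}, {"tx": -3.8, "ty": 0.12, "tz": 0, "ax": 0, "ay": 0, "az": 0, "claw": 8.7}, {"tx": -3.8, "ty": 0.12, "tz": 0, "ax": 0, "ay": 0, "az": 0, "claw": 8.7}, {"tx": -3.8, "ty": 0.12, "tz": 0, "ax": 0, "ay": 0, "az": 0, "claw": 8.7}, {"tx": -3.8, "ty": 0.12, "tz": 0, "ax": 0, "ay": 0, "az": 0, "claw": 8.7}, {"tx": -3.8, "ty": 0.12, "tz": 0, "ax": 0, "ay": 0, "az": 0, "claw": 8.7}, {"tx": -3.8, "ty": 0.12, "tz": 0, "ax": 0, "ay": 0, "az": 0, "claw": 8.7}, {"tx": 0, "ty": 0, "tz": 0, "ax": 0, "ay": 0, "az": 0, "claw": 8.7}, {"tx": 0, "ty": 0, "tz": 0, "ax": 0, "ay": 0, "az": 0, "claw": 8.7}])

```text
time_s: 2.7
tcp_pos: [0.4923, 0.1906, 0.2124]
ee_rot: [[0.001, -1.0, -0.0], [-1.0, -0.001, -0.0], [0.0, 0.0, -1.0]]
wrist_force: [-0.3, 0.5, -0.2]
gripper_width: 1.002
gripper_force: 0.0
```

```bash
python3 -c "
from h import *
p,d,s=save('wrist','w2');print(s['tcp_pos'],s['ee_rot'],s['joints'])
a=p[:,:,::-1]
red=((a[:,:,2]>120)&(a[:,:,1]<70)&(a[:,:,0]<70)).astype(np.uint8)
c=max(cv2.findContours(red,0,2)[0],key=cv2.contourArea);r=cv2.boundingRect(c);print(r)
x=r[0]+r[2]//2;y=r[1]+r[3]//2
x0,y0=x-40,y-30;print(x0,y0)
cv2.imwrite('pics/w2c.png',cv2.resize(a[y0:y0+60,x0:x0+80],None,fx=10,fy=10,interpolation=2))"
```

```text
[0.49228698 0.19064066 0.21238782] [[ 1.28333189e-03 -9.99999146e-01 -2.45886134e-04]
 [-9.99999160e-01 -1.28328688e-03 -1.83097872e-04]
 [ 1.82782174e-04  2.46120903e-04 -9.99999953e-01]] [ 3.87887421e+01  1.30637223e+01 -1.40178955e+01 -7.28205942e-04
 -6.29359354e+01 -3.87148825e+01]
(310, 213, 13, 34)
276 200
```

View pics/w2c.png

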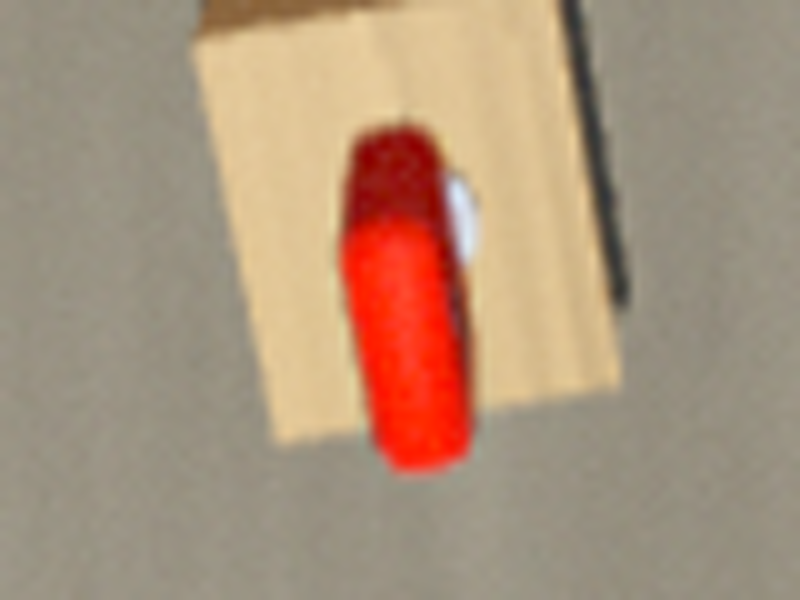

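The crop shows the bright top face of the bow from (345,225)–(440,225) to (378,465)–(472,445), with the dock edges turned the same way.

```bash
python3 -c "
from h import *
f=lambda P,z:world('wrist','w2',np.array(P)/10-.45+[276,200],z)
W=f([(344,235),(440,225),(472,445),(380,460)],.0827);print(W.mean(0))
ang=lambda v:np.degrees(np.arctan2(v[1],v[0]))
print([np.linalg.norm(W[i]-W[i-1]).round(4) for i in range(4)],ang(W[3]-W[0]),ang(W[2]-W[1]))
D=f([(193,38),(275,443),(622,385),(563,0)],.036);print(D,ang(D[1]-D[0]),ang(D[2]-D[3]),ang(D[1]-D[2]),np.linalg.norm(D[1]-D[2]))
c=D[1]; # corner +x? far
print((D[1]+D[2])/2)
t=np.radians(98); 
"
```

```text
[0.49666347 0.2364827  0.0827    ]
[np.float64(0.0276), np.float64(0.0108), np.float64(0.0269), np.float64(0.0107)] 98.05537116960224 97.83027379592542
[[0.52459811 0.21443891 0.036     ]
 [0.51508673 0.27024776 0.036     ]
 [0.46935433 0.26190403 0.036     ]
 [0.47778366 0.2093792  0.036     ]] 99.67186938179864 99.11723958980454 10.339708167306293 0.046487304997597005
[0.49222053 0.26607589 0.036     ]
```

Request:
drive_tool(rows=[{"tx": -2.36, "ty": -0.22, "tz": 0, "ax": 0, "ay": 0, "az": 0, "claw": 8.7}, {"tx": -2.36, "ty": -0.23, "tz": 0, "ax": 0, "ay": 0, "az": 0, "claw": 8.7}, {"tx": 0, "ty": 0, "tz": 2, "ax": 0, "ay": 0, "az": -0.083, "claw": 8.7}, {"tx": 0, "ty": 0, "tz": 2, "ax": 0, "ay": 0, "az": -0.083, "claw": 7}, {"tx": 0, "ty": 0, "tz": 3, "ax": 0, "ay": 0, "az": 0, "claw": 6}, {"tx": 0, "ty": 0, "tz": 3, "ax": 0, "ay": 0, "az": 0, "claw": 5}, {"tx": 0, "ty": 0, "tz": 3, "ax": 0, "ay": 0, "az": 0, "claw": 5}, {"tx": 0, "ty": 0, "tz": 2, "ax": 0, "ay": 0, "az": 0, "claw": 4}, {"tx": 0, "ty": 0, "tz": 1.4, "ax": 0, "ay": 0, "az": 0, "claw": 4}, {"tx": 0, "ty": 0, "tz": 0, "ax": 0, "ay": 0, "az": 0, "claw": 4}])

```text
time_s: 3.58
tcp_pos: [0.4952, 0.2335, 0.0455]
ee_rot: [[0.161, -0.987, -0.006], [-0.987, -0.161, -0.004], [0.003, 0.006, -1.0]]
wrist_force: [0.5, -0.7, 0.0]
gripper_width: 0.556
gripper_force: 0.0
```

Request:
drive_tool(rows=[{"tx": 0, "ty": 0, "tz": 0, "ax": 0, "ay": 0, "az": 0, "claw": 4}, {"tx": 0, "ty": 0, "tz": 0, "ax": 0, "ay": 0, "az": 0, "claw": 4}])

```text
time_s: 3.75
tcp_pos: [0.4977, 0.2366, 0.0497]
ee_rot: [[0.164, -0.986, 0.002], [-0.986, -0.164, 0.001], [-0.001, -0.002, -1.0]]
wrist_force: [0.0, 0.3, 0.7]
gripper_width: 0.481
gripper_force: 0.0
```

```bash
python3 -c "
from h import *
s=sense();p=s['tcp_pos'];print(p,s['ee_rot']);print(s['ee_rot'].T@(np.array([.4968,.2378,.0455])-p)*100)"
```

```text
[0.49772459 0.23655353 0.04974281] [[ 1.63904663e-01 -9.86474678e-01  1.72391917e-03]
 [-9.86475922e-01 -1.63903094e-01  1.01575957e-03]
 [-7.19465405e-04 -1.86709248e-03 -9.99997998e-01]]
[-0.13781044  0.07157101  0.42424728]
```

Request:
drive_tool(rows=[{"tx": -0.1, "ty": 0.06, "tz": 0.1, "ax": 0, "ay": 0, "az": 0, "claw": 3}, {"tx": 0, "ty": 0, "tz": 0, "ax": 0, "ay": 0, "az": 0, "claw": 3}, {"tx": 0, "ty": 0, "tz": 0, "ax": 0, "ay": 0, "az": 0, "claw": 3}, {"tx": 0, "ty": 0, "tz": 0, "ax": 0, "ay": 0, "az": 0, "claw": 3}])

```text
time_s: 4.08
tcp_pos: [0.4961, 0.2383, 0.0482]
ee_rot: [[0.165, -0.986, 0.001], [-0.986, -0.165, 0.001], [-0.001, -0.001, -1.0]]
wrist_force: [0.2, 0.1, 0.1]
gripper_width: 0.352
gripper_force: 0.0
```

Request:
drive_tool(rows=[{"tx": 0, "ty": -0.05, "tz": 0.2, "ax": 0, "ay": 0, "az": 0, "claw": 1.6}, {"tx": 0, "ty": 0, "tz": 0, "ax": 0, "ay": 0, "az": 0, "claw": 1.0}, {"tx": 0, "ty": 0, "tz": 0, "ax": 0, "ay": 0, "az": 0, "claw": 0.5}, {"tx": 0, "ty": 0, "tz": 0, "ax": 0, "ay": 0, "az": 0, "claw": 0.2}, {"tx": 0, "ty": 0, "tz": 0, "ax": 0, "ay": 0, "az": 0, "claw": 0}, {"tx": 0, "ty": 0, "tz": 0, "ax": 0, "ay": 0, "az": 0, "claw": 0}, {"tx": 0, "ty": 0, "tz": 0, "ax": 0, "ay": 0, "az": 0, "claw": 0}, {"tx": 0, "ty": 0, "tz": 0, "ax": 0, "ay": 0, "az": 0, "claw": 0}])

```text
time_s: 4.75
tcp_pos: [0.4963, 0.238, 0.0455]
ee_rot: [[0.165, -0.986, -0.0], [-0.986, -0.165, -0.0], [0.0, 0.0, -1.0]]
wrist_force: [0.0, -0.5, -0.0]
gripper_width: 0.135
gripper_force: 30.0
```

Request:
drive_tool(rows=[{"tx": 0, "ty": 0, "tz": -0.5, "ax": 0, "ay": 0, "az": 0, "claw": 0}, {"tx": 0, "ty": 0, "tz": -1, "ax": 0, "ay": 0, "az": 0, "claw": 0}, {"tx": 0, "ty": 0, "tz": -1, "ax": 0, "ay": 0, "az": 0, "claw": 0}, {"tx": 0, "ty": 0, "tz": -1.5, "ax": 0, "ay": 0, "az": 0, "claw": 0}, {"tx": 0, "ty": 0, "tz": -2, "ax": 0, "ay": 0, "az": 0, "claw": 0}, {"tx": 0, "ty": 0, "tz": -2, "ax": 0, "ay": 0, "az": 0, "claw": 0}, {"tx": 0, "ty": 0, "tz": -2, "ax": 0, "ay": 0, "az": 0, "claw": 0}, {"tx": 0, "ty": 0, "tz": -1.5, "ax": 0, "ay": 0, "az": 0, "claw": 0}, {"tx": 0, "ty": 0, "tz": 0, "ax": 0, "ay": 0, "az": 0.083, "claw": 0}, {"tx": 0, "ty": 0, "tz": 0, "ax": 0, "ay": 0, "az": 0.083, "claw": 0}])

```text
time_s: 5.58
tcp_pos: [0.4969, 0.2386, 0.1635]
ee_rot: [[-0.004, -1.0, 0.003], [-1.0, 0.004, 0.003], [-0.003, -0.003, -1.0]]
wrist_force: [-0.2, -0.4, -1.0]
gripper_width: 0.136
gripper_force: 30.0
```

Request:
drive_tool(rows=[{"tx": 0, "ty": 0, "tz": 0, "ax": 0, "ay": 0, "az": 0.017, "claw": 0}, {"tx": 0, "ty": 0, "tz": 0, "ax": 0, "ay": 0, "az": 0, "claw": 0}, {"tx": 0, "ty": 0, "tz": 0, "ax": 0, "ay": 0, "az": 0, "claw": 0}, {"tx": 0, "ty": 0, "tz": 0, "ax": 0, "ay": 0, "az": 0, "claw": 0}])

```text
time_s: 5.92
tcp_pos: [0.4963, 0.238, 0.1607]
ee_rot: [[-0.016, -1.0, -0.0], [-1.0, 0.016, -0.0], [0.0, 0.0, -1.0]]
wrist_force: [-0.7, -0.4, -1.2]
gripper_width: 0.136
gripper_force: 30.0
```

```bash
python3 -c "
from h import *
p,d,s=save('wrist','w3');print(s['tcp_pos'],s['ee_rot'],s['joints'],s['gripper_force'])
a=p[:,:,::-1]
cv2.imwrite('pics/w3c.png',cv2.resize(a[150:400,160:480],None,fx=2.5,fy=2.4,interpolation=2)[:600])"
```

```text
[0.49628406 0.2380117  0.16067605] [[-1.58228392e-02 -9.99874807e-01 -8.50003707e-05]
 [-9.99874806e-01  1.58228474e-02 -9.66289025e-05]
 [ 9.79617531e-05  8.34607856e-05 -9.99999992e-01]] [ 4.25000237e+01  1.79175847e+01 -1.52831222e+01  9.46008434e-04
 -5.68066242e+01 -4.34071616e+01] 29.997430939911283
```

View pics/w3c.png

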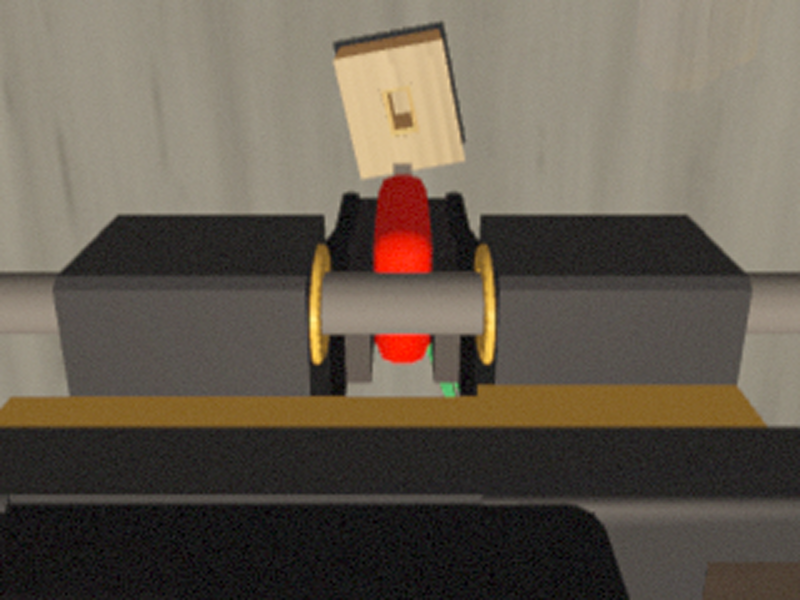

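```bash
python3 -c "
from h import *
q=np.load('pics/w3.npz')
f=lambda P:(world('wrist','w3',np.array(P)/[2.5,2.4]-.4+[160,150],q['tp'][2]+.0372)-q['tp'])@q['R']*1000
print(f([(402,237),(402,361),(374,255),(432,255),(402,178)]))
d=np.array([.5049,-.1114,.15])-q['tp'];print(d@q['R']*100)"
```

```text
[[ 15.97953271  -0.11737068 -37.19844472]
 [-13.47667473  -0.11122193 -37.20132979]
 [ 11.91078313  -5.6752677  -37.19930717]
 [ 11.90922764   5.8397612  -37.19834627]
 [ 28.86657281  -0.12006075 -37.19718251]]
[34.9230583  -1.41444421  1.0709085 ]
```

Request:
drive_tool(rows=[{"tx": 3.48, "ty": -0.14, "tz": 0, "ax": 0, "ay": 0, "az": 0, "claw": 0}, {"tx": 3.48, "ty": -0.14, "tz": 0, "ax": 0, "ay": 0, "az": 0, "claw": 0}, {"tx": 3.48, "ty": -0.14, "tz": 0, "ax": 0, "ay": 0, "az": 0, "claw": 0}, {"tx": 3.48, "ty": -0.14, "tz": 0, "ax": 0, "ay": 0, "az": 0, "claw": 0}, {"tx": 3.48, "ty": -0.14, "tz": 0, "ax": 0, "ay": 0, "az": 0, "claw": 0}, {"tx": 3.48, "ty": -0.14, "tz": 0, "ax": 0, "ay": 0, "az": 0, "claw": 0}, {"tx": 3.48, "ty": -0.14, "tz": 0, "ax": 0, "ay": 0, "az": 0, "claw": 0}, {"tx": 3.48, "ty": -0.14, "tz": 0, "ax": 0, "ay": 0, "az": 0, "claw": 0}, {"tx": 3.48, "ty": -0.14, "tz": 0, "ax": 0, "ay": 0, "az": 0, "claw": 0}, {"tx": 3.48, "ty": -0.14, "tz": 0, "ax": 0, "ay": 0, "az": 0, "claw": 0}])

```text
time_s: 6.8
tcp_pos: [0.5041, -0.1118, 0.1606]
ee_rot: [[-0.016, -1.0, -0.0], [-1.0, 0.016, -0.0], [0.0, 0.0, -1.0]]
wrist_force: [1.2, 0.7, -0.8]
gripper_width: 0.134
gripper_force: 30.0
```

Request:
drive_tool(rows=[{"tx": 0, "ty": 0, "tz": 2, "ax": 0, "ay": 0, "az": 0, "claw": 0}, {"tx": 0, "ty": 0, "tz": 1.7, "ax": 0, "ay": 0, "az": 0, "claw": 0}, {"tx": 0, "ty": 0, "tz": 0, "ax": 0, "ay": 0, "az": 0, "claw": 0}, {"tx": 0, "ty": 0, "tz": 0, "ax": 0, "ay": 0, "az": 0, "claw": 0}, {"tx": 0, "ty": 0, "tz": 0, "ax": 0, "ay": 0, "az": 0, "claw": 0}])

```text
time_s: 7.22
tcp_pos: [0.5052, -0.1099, 0.1244]
ee_rot: [[-0.016, -1.0, 0.001], [-1.0, 0.016, -0.0], [0.0, -0.001, -1.0]]
wrist_force: [-0.8, -0.4, -1.2]
gripper_width: 0.137
gripper_force: 30.0
```

```bash
python3 -c "
from h import *
p,d,s=save('wrist','w4');print(s['tcp_pos'],s['ee_rot'],s['joints'],s['wrist_force'])
a=p[:,:,::-1]
d=np.array([.5049,-.1104,.1])-s['tcp_pos'];print(d@s['ee_rot']*100)
cv2.imwrite('pics/w4c.png',cv2.resize(a[150:270,240:400],None,fx=5,fy=5,interpolation=2))"
```

```text
[ 0.50521097 -0.10991332  0.12437902] [[-1.56821144e-02 -9.99876295e-01  1.21065878e-03]
 [-9.99876939e-01  1.56815901e-02 -4.41399251e-04]
 [ 4.22359593e-04 -1.21743187e-03 -9.99999170e-01]] [ 5.74945413e+00  1.71742001e+01 -2.25484957e+01  4.17905482e-02
 -5.02108286e+01 -6.67472112e+00] [-0.76554442 -0.37233781 -1.18882128]
[0.04811999 0.03329841 2.43788358]
```

View pics/w4c.png

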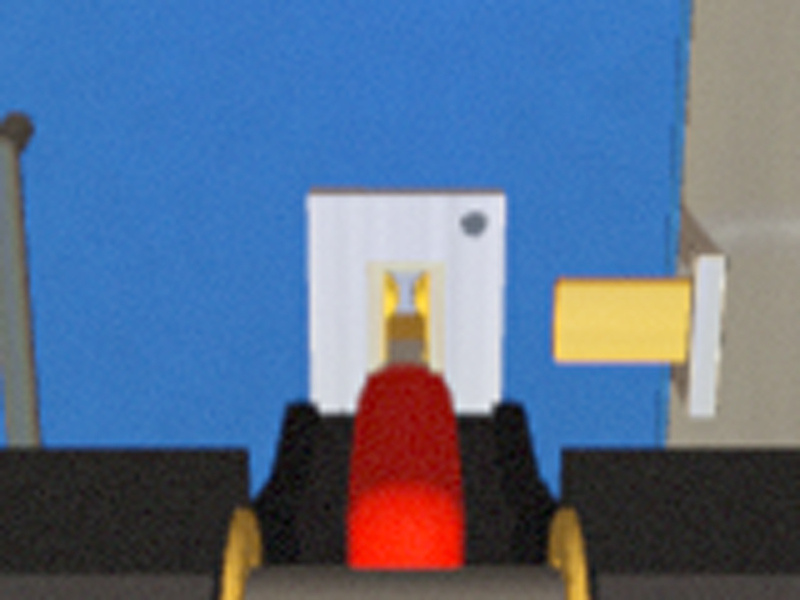

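Request:
drive_tool(rows=[{"tx": 0.05, "ty": 0.02, "tz": 0.6, "ax": 0, "ay": 0, "az": 0, "claw": 0}, {"tx": 0, "ty": 0, "tz": 0.6, "ax": 0, "ay": 0, "az": 0, "claw": 0}, {"tx": 0, "ty": 0, "tz": 0.5, "ax": 0, "ay": 0, "az": 0, "claw": 0}, {"tx": 0, "ty": 0, "tz": 0.3, "ax": 0, "ay": 0, "az": 0, "claw": 0}, {"tx": 0, "ty": 0, "tz": 0.2, "ax": 0, "ay": 0, "az": 0, "claw": 0}, {"tx": 0, "ty": 0, "tz": 0.2, "ax": 0, "ay": 0, "az": 0, "claw": 0}, {"tx": 0, "ty": 0, "tz": 0.2, "ax": 0, "ay": 0, "az": 0, "claw": 0}, {"tx": 0, "ty": 0, "tz": 0, "ax": 0, "ay": 0, "az": 0, "claw": 0}, {"tx": 0, "ty": 0, "tz": 0, "ax": 0, "ay": 0, "az": 0, "claw": 0}])

```text
time_s: 8.02
tcp_pos: [0.5043, -0.1106, 0.0975]
ee_rot: [[-0.017, -1.0, -0.0], [-1.0, 0.017, -0.0], [0.0, 0.0, -1.0]]
wrist_force: [-0.0, 0.2, -1.0]
gripper_width: 0.131
gripper_force: 30.0
```

Request:
drive_tool(rows=[{"tx": 0, "ty": 0, "tz": 0.2, "ax": 0, "ay": 0, "az": 0, "claw": 0}, {"tx": 0, "ty": 0, "tz": 0.2, "ax": 0, "ay": 0, "az": 0, "claw": 0}, {"tx": 0, "ty": 0, "tz": 0.2, "ax": 0, "ay": 0, "az": 0, "claw": 0}, {"tx": 0, "ty": 0, "tz": 0.15, "ax": 0, "ay": 0, "az": 0, "claw": 0}, {"tx": 0, "ty": 0, "tz": 0, "ax": 0, "ay": 0, "az": 0, "claw": 0}, {"tx": 0, "ty": 0, "tz": 0, "ax": 0, "ay": 0, "az": 0, "claw": 0}])

```text
time_s: 8.52
tcp_pos: [0.5043, -0.1106, 0.09]
ee_rot: [[-0.017, -1.0, 0.0], [-1.0, 0.017, -0.0], [0.0, -0.0, -1.0]]
wrist_force: [1.1, 0.4, -0.8]
gripper_width: 0.133
gripper_force: 30.0
```

Request:
drive_tool(rows=[{"tx": 0, "ty": 0, "tz": 0.1, "ax": 0, "ay": 0, "az": 0, "claw": 0}, {"tx": 0, "ty": 0, "tz": 0.1, "ax": 0, "ay": 0, "az": 0, "claw": 0}, {"tx": 0, "ty": 0, "tz": 0.05, "ax": 0, "ay": 0, "az": 0, "claw": 0}, {"tx": 0, "ty": 0, "tz": 0.05, "ax": 0, "ay": 0, "az": 0, "claw": 0}, {"tx": 0, "ty": 0, "tz": 0, "ax": 0, "ay": 0, "az": 0, "claw": 0}])

```text
time_s: 8.93
tcp_pos: [0.505, -0.1107, 0.088]
ee_rot: [[-0.016, -1.0, 0.002], [-1.0, 0.016, -0.0], [0.0, -0.002, -1.0]]
wrist_force: [-0.3, -0.5, 4.0]
gripper_width: 0.136
gripper_force: 30.0
```

Request:
drive_tool(rows=[{"tx": 0, "ty": 0, "tz": 0.05, "ax": 0, "ay": 0, "az": 0, "claw": 0}, {"tx": 0, "ty": 0, "tz": 0.05, "ax": 0, "ay": 0, "az": 0, "claw": 0}, {"tx": 0, "ty": 0, "tz": 0.05, "ax": 0, "ay": 0, "az": 0, "claw": 0}, {"tx": 0, "ty": 0, "tz": 0, "ax": 0, "ay": 0, "az": 0, "claw": 0}, {"tx": 0, "ty": 0, "tz": 0, "ax": 0, "ay": 0, "az": 0, "claw": 0}])

```text
time_s: 9.35
tcp_pos: [0.5052, -0.1108, 0.0875]
ee_rot: [[-0.016, -1.0, 0.002], [-1.0, 0.016, -0.001], [0.001, -0.002, -1.0]]
wrist_force: [-1.3, 1.1, 10.9]
gripper_width: 0.138
gripper_force: 30.0
```

Request:
drive_tool(rows=[{"tx": 0, "ty": 0, "tz": 0.05, "ax": 0, "ay": 0, "az": 0, "claw": 0}, {"tx": 0, "ty": 0, "tz": 0.03, "ax": 0, "ay": 0, "az": 0, "claw": 0}, {"tx": 0, "ty": 0, "tz": 0, "ax": 0, "ay": 0, "az": 0, "claw": 0}, {"tx": 0, "ty": 0, "tz": 0, "ax": 0, "ay": 0, "az": 0, "claw": 0}])

```text
time_s: 9.68
tcp_pos: [0.5052, -0.1108, 0.0861]
ee_rot: [[-0.016, -1.0, 0.003], [-1.0, 0.016, -0.001], [0.001, -0.003, -1.0]]
wrist_force: [-1.3, -0.0, 7.1]
gripper_width: 0.132
gripper_force: 30.0
```

Request:
drive_tool(rows=[{"tx": 0, "ty": 0, "tz": 0.05, "ax": 0, "ay": 0, "az": 0, "claw": 0}, {"tx": 0, "ty": 0, "tz": 0.05, "ax": 0, "ay": 0, "az": 0, "claw": 0}, {"tx": 0, "ty": 0, "tz": 0.05, "ax": 0, "ay": 0, "az": 0, "claw": 0}, {"tx": 0, "ty": 0, "tz": 0, "ax": 0, "ay": 0, "az": 0, "claw": 0}, {"tx": 0, "ty": 0, "tz": 0, "ax": 0, "ay": 0, "az": 0, "claw": 0}])

```text
time_s: 10.1
tcp_pos: [0.5049, -0.1105, 0.0832]
ee_rot: [[-0.017, -1.0, 0.001], [-1.0, 0.017, 0.0], [-0.0, -0.001, -1.0]]
wrist_force: [2.8, -0.7, 0.6]
gripper_width: 0.136
gripper_force: 30.0
```

Request:
drive_tool(rows=[{"tx": 0, "ty": 0, "tz": 0.1, "ax": 0, "ay": 0, "az": 0, "claw": 0}, {"tx": 0, "ty": 0, "tz": 0.1, "ax": 0, "ay": 0, "az": 0, "claw": 0}, {"tx": 0, "ty": 0, "tz": 0.05, "ax": 0, "ay": 0, "az": 0, "claw": 0}, {"tx": 0, "ty": 0, "tz": 0.05, "ax": 0, "ay": 0, "az": 0, "claw": 0}, {"tx": 0, "ty": 0, "tz": 0, "ax": 0, "ay": 0, "az": 0, "claw": 0}, {"tx": 0, "ty": 0, "tz": 0, "ax": 0, "ay": 0, "az": 0, "claw": 0}])

```text
time_s: 10.6
tcp_pos: [0.505, -0.1107, 0.0816]
ee_rot: [[-0.016, -1.0, 0.002], [-1.0, 0.016, -0.0], [0.0, -0.002, -1.0]]
wrist_force: [0.8, 0.6, 8.9]
gripper_width: 0.138
gripper_force: 30.0
```

Request:
drive_tool(rows=[{"tx": 0, "ty": 0, "tz": 0.05, "ax": 0, "ay": 0, "az": 0, "claw": 0}, {"tx": 0, "ty": 0, "tz": 0.04, "ax": 0, "ay": 0, "az": 0, "claw": 0}, {"tx": 0, "ty": 0, "tz": 0.03, "ax": 0, "ay": 0, "az": 0, "claw": 0}, {"tx": 0, "ty": 0, "tz": 0, "ax": 0, "ay": 0, "az": 0, "claw": 0}, {"tx": 0, "ty": 0, "tz": 0, "ax": 0, "ay": 0, "az": 0, "claw": 0}])

```text
time_s: 11.02
tcp_pos: [0.505, -0.1108, 0.0802]
ee_rot: [[-0.016, -1.0, 0.002], [-1.0, 0.016, -0.001], [0.001, -0.002, -1.0]]
wrist_force: [1.1, -0.2, 4.4]
gripper_width: 0.131
gripper_force: 30.0
```

Past the second pins; ease on to the collar contact.

Request:
drive_tool(rows=[{"tx": 0, "ty": 0, "tz": 0.1, "ax": 0, "ay": 0, "az": 0, "claw": 0}, {"tx": 0, "ty": 0, "tz": 0.1, "ax": 0, "ay": 0, "az": 0, "claw": 0}, {"tx": 0, "ty": 0, "tz": 0.1, "ax": 0, "ay": 0, "az": 0, "claw": 0}, {"tx": 0, "ty": 0, "tz": 0, "ax": 0, "ay": 0, "az": 0, "claw": 0}, {"tx": 0, "ty": 0, "tz": 0, "ax": 0, "ay": 0, "az": 0, "claw": 0}])

```text
time_s: 11.43
tcp_pos: [0.5049, -0.1107, 0.0761]
ee_rot: [[-0.017, -1.0, 0.001], [-1.0, 0.017, -0.0], [0.0, -0.001, -1.0]]
wrist_force: [3.2, -1.6, 0.7]
gripper_width: 0.135
gripper_force: 30.0
```

Request:
drive_tool(rows=[{"tx": 0, "ty": 0, "tz": 0.1, "ax": 0, "ay": 0, "az": 0, "claw": 0}, {"tx": 0, "ty": 0, "tz": 0.05, "ax": 0, "ay": 0, "az": 0, "claw": 0}, {"tx": 0, "ty": 0, "tz": 0.05, "ax": 0, "ay": 0, "az": 0, "claw": 0}, {"tx": 0, "ty": 0, "tz": 0, "ax": 0, "ay": 0, "az": 0, "claw": 0}, {"tx": 0, "ty": 0, "tz": 0, "ax": 0, "ay": 0, "az": 0, "claw": 0}])

```text
time_s: 11.85
tcp_pos: [0.5049, -0.1106, 0.0753]
ee_rot: [[-0.016, -1.0, 0.002], [-1.0, 0.016, -0.0], [0.0, -0.002, -1.0]]
wrist_force: [0.1, 0.8, 9.8]
gripper_width: 0.135
gripper_force: 30.0
```

Request:
drive_tool(rows=[{"tx": 0, "ty": -0.01, "tz": -0.03, "ax": 0, "ay": 0, "az": 0.06, "claw": 0}, {"tx": 0, "ty": -0.01, "tz": 0, "ax": 0, "ay": 0, "az": 0.1, "claw": 0}, {"tx": 0, "ty": -0.01, "tz": 0, "ax": 0, "ay": 0, "az": 0.1, "claw": 0}, {"tx": 0, "ty": -0.01, "tz": 0, "ax": 0, "ay": 0, "az": 0.1, "claw": 0}, {"tx": 0, "ty": -0.01, "tz": 0, "ax": 0, "ay": 0, "az": 0.1, "claw": 0}, {"tx": 0, "ty": 0, "tz": 0, "ax": 0, "ay": 0, "az": 0, "claw": 0}])

```text
time_s: 12.35
tcp_pos: [0.5052, -0.1107, 0.0754]
ee_rot: [[-0.462, -0.887, 0.001], [-0.887, 0.462, -0.0], [-0.0, -0.001, -1.0]]
wrist_force: [0.3, 0.3, 9.0]
gripper_width: 0.137
gripper_force: 30.0
```

```bash
python3 -c "
from h import *
s=sense();print(s['tcp_pos'],s['wrist_force'],s['moment'],s['joints'])"
```

```text
[ 0.50524414 -0.11065456  0.07535423] [0.26726366 0.34816036 8.96895614] [ 0.02439493 -0.28915948  0.02095123] [ 5.65604173e+00  2.09203758e+01 -2.56861576e+01  3.01995072e-02
 -4.33317899e+01 -3.31674520e+01]
```

Request:
drive_tool(rows=[{"tx": 0, "ty": -0.01, "tz": 0, "ax": 0, "ay": 0, "az": 0.1, "claw": 0}, {"tx": 0, "ty": -0.01, "tz": 0, "ax": 0, "ay": 0, "az": 0.1, "claw": 0}, {"tx": 0, "ty": -0.01, "tz": 0, "ax": 0, "ay": 0, "az": 0.1, "claw": 0}, {"tx": 0, "ty": -0.01, "tz": 0, "ax": 0, "ay": 0, "az": 0.1, "claw": 0}, {"tx": 0, "ty": -0.01, "tz": 0, "ax": 0, "ay": 0, "az": 0.1, "claw": 0}, {"tx": 0, "ty": -0.01, "tz": 0, "ax": 0, "ay": 0, "az": 0.1, "claw": 0}, {"tx": 0, "ty": -0.01, "tz": 0, "ax": 0, "ay": 0, "az": 0.1, "claw": 0}, {"tx": 0, "ty": -0.01, "tz": 0, "ax": 0, "ay": 0, "az": 0.1, "claw": 0}, {"tx": 0, "ty": -0.01, "tz": 0, "ax": 0, "ay": 0, "az": 0.1, "claw": 0}, {"tx": 0, "ty": 0, "tz": 0, "ax": 0, "ay": 0, "az": 0, "claw": 0}])

```text
time_s: 13.18
tcp_pos: [0.5057, -0.1111, 0.0754]
ee_rot: [[-0.982, -0.19, 0.001], [-0.19, 0.982, 0.0], [-0.001, -0.0, -1.0]]
wrist_force: [0.9, 1.3, 9.4]
gripper_width: 0.133
gripper_force: 30.0
```

```bash
python3 -c "
from h import *
s=sense();R=s['ee_rot'];print(s['tcp_pos'],s['wrist_force'],s['moment'],np.arctan2(-R[0,0],-R[1,0]))"
```

```text
[ 0.5057136  -0.11111628  0.07538228] [0.91620573 1.34437161 9.35218575] [ 0.36987955 -0.17522721  0.03137959] 1.3797146268345948
```

Request:
drive_tool(rows=[{"tx": 0, "ty": -0.01, "tz": 0, "ax": 0, "ay": 0, "az": 0.1, "claw": 0}, {"tx": 0, "ty": -0.01, "tz": 0, "ax": 0, "ay": 0, "az": 0.1, "claw": 0}, {"tx": 0, "ty": -0.01, "tz": 0, "ax": 0, "ay": 0, "az": 0.1, "claw": 0}, {"tx": 0, "ty": -0.01, "tz": 0, "ax": 0, "ay": 0, "az": 0.05, "claw": 0}, {"tx": 0, "ty": 0, "tz": 0, "ax": 0, "ay": 0, "az": 0, "claw": 0}, {"tx": 0, "ty": 0, "tz": 0, "ax": 0, "ay": 0, "az": 0, "claw": 0}])

```text
time_s: 13.68
tcp_pos: [0.5058, -0.1114, 0.0754]
ee_rot: [[-0.988, 0.155, 0.001], [0.155, 0.988, 0.0], [-0.001, 0.0, -1.0]]
wrist_force: [1.1, 2.3, 9.3]
gripper_width: 0.133
gripper_force: 30.0
```

```bash
python3 -c "
from h import *
s=sense();R=s['ee_rot'];print(s['tcp_pos'],s['wrist_force'],s['moment'],np.arctan2(-R[0,0],-R[1,0]))"
```

```text
[ 0.50575593 -0.11137335  0.07536734] [1.11910869 2.34075904 9.339145  ] [ 0.59317054 -0.17667874  0.043592  ] 1.7264601843840826
```

Request:
drive_tool(rows=[{"tx": 0, "ty": -0.005, "tz": 0, "ax": 0, "ay": 0, "az": 0.04, "claw": 0}, {"tx": 0, "ty": -0.005, "tz": 0, "ax": 0, "ay": 0, "az": 0.04, "claw": 0}, {"tx": 0, "ty": 0, "tz": 0, "ax": 0, "ay": 0, "az": 0, "claw": 0}, {"tx": 0, "ty": 0, "tz": 0, "ax": 0, "ay": 0, "az": 0, "claw": 0}, {"tx": 0, "ty": 0, "tz": 0, "ax": 0, "ay": 0, "az": 0, "claw": 0}])

```text
time_s: 14.1
tcp_pos: [0.5058, -0.1114, 0.0754]
ee_rot: [[-0.972, 0.233, 0.001], [0.233, 0.972, 0.0], [-0.001, 0.001, -1.0]]
wrist_force: [0.8, 2.7, 9.5]
gripper_width: 0.134
gripper_force: 30.0
```

```bash
python3 -c "
from h import *
s=sense();R=s['ee_rot'];print(s['tcp_pos'],s['wrist_force'],s['moment'],np.arctan2(-R[0,0],-R[1,0]))
p,d,s=save('wrist','w5');cv2.imwrite('pics/w5c.png',cv2.resize(p[150:310,210:430,::-1],None,fx=3.6,fy=3.6,interpolation=2))"
```

```text
[ 0.50579113 -0.11140649  0.07539025] [0.77839427 2.68237962 9.4880466 ] [ 0.64365773 -0.20528213  0.11436432] 1.8062251336054218
```

View pics/w5c.png

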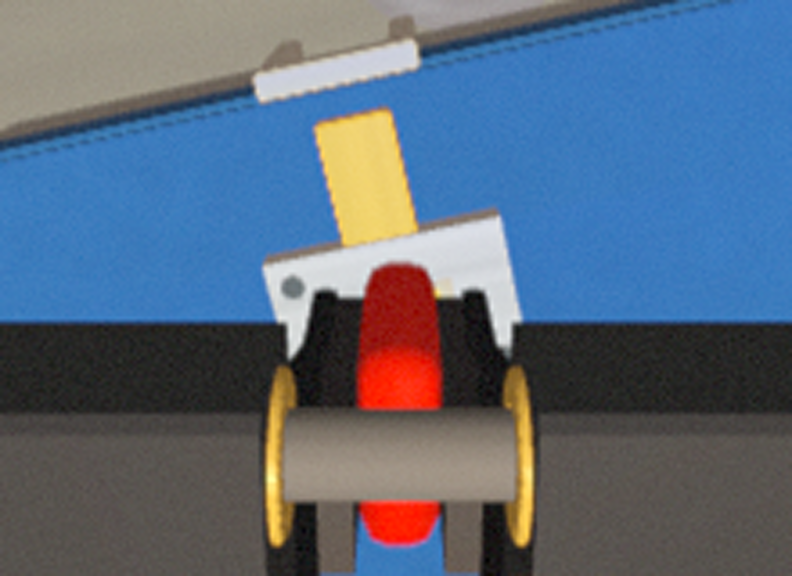

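The bolt, at (365,175), is drawn back against the plate and clear of the keeper. The turning moment has jumped to 0.11 N m, so the lock is at its stop.

```bash
python3 -c "
from h import *
print(finish_job())"
```

```text
the job is handed in; nothing more can be done
None
```

I drew the red key from its dock, eased it past both sets of pins until it was fully home, and turned it clockwise to the stop. The arm is still gripping it there with the bolt drawn back; I handed the job in at about 14 s but got no verdict back.

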